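Lay a round blank in the sloped V-rest against its end stop

ROBOT

A 6-joint arm with a two-finger parallel gripper is mounted at the origin on a cart in front of the work surface, level with it; the furniture and walls round the work are solid. World frame = base frame: x ahead of the robot, y to its left, z up, the work surface at z = 0. Lengths are in mm, angles in degrees, forces in N, time in s.
With the tool pointing down it reaches from about 325 to 850 mm from the base axis. Payload 4.4 kg.
Tool frame: the origin (TCP) lies on the centre line of the jaws, within the pads' length; the fingertips stand 19 mm ahead of it and the grasp point (between the pads) is the TCP; x points along the fingers, y is the direction in which the jaws open and shut, and the axes are right-handed (so a half turn about x gives the same grasp; the last joint's range is limited). The gripper opens to 94 mm and grips with 3 to 60 N. Pads are 16 mm wide; open, the fingers measure 119 mm over their backs; the gripper's body (75 mm by 177 mm) begins 78 mm behind the grasp point.
Start: joints at [-80.587, 11.837, 88.321, -0, 79.842, -8.623], TCP at [178.023, -546.75, 224.447] pointing down, gripper open.
Joint ranges: [-156.59, 156.59], [-49.26, 127.26], [12.9, 141.05], [-63.56, 243.56], [4.71, 150.69], [-161.64, 161.64]. Speed limits (degrees/s): [159.86, 159.86, 180, 180, 180, 180].

INTERFACE

Orientations are given as [roll, pitch, yaw] about the fixed x, y, z axes, in that order (R = Rz(yaw) Ry(pitch) Rx(roll)).
In Python, from station import * gives the robot as it stands.
- The arm moves only by the tool move_arm, never from a script. Its argument "deltas" is a list of rows, each a list of 7 numbers: the shift along the tool's x, y, z in m, then the turn, a rotation vector about the tool's x, y, z in rad, then the closure, from 0 (fully open) to 1 (shut). In form: [[tx, ty, tz, ax, ay, az, jaw], ...]. A call has 1 to 8 rows; each row is the pose to reach, as a shift and turn from the pose commanded when the call began, along the tool's axes at that moment; what a row does not reach only later rows make up. A row lasts 1/12 s, in which the tool goes at most 41.7 mm and 7.16 degrees, less where a joint would pass 70% of its speed; a pose out of reach is approached as far as the arm can. A call with a gripper value outside its range is refused whole. The fingers move at their own pace and stop on an object; "grip_force" is the grip in N (left out, the last holds). Time passes only in rows, so rows that repeat a pose let the fingers close. It gives the time, the measured TCP pose, the force and the opening at its end, in the units of the state.
- observe(): the state, without advancing time (a new reading comes with each control period).
- read_camera(name): name is "scene" or "side" or "wrist"; returns a dict with "pixels" (384x512x3 uint8, blue, green, red), "fx", "fy", "cx", "cy" (pixels), "position" and "orientation" of the camera in the world. Camera axes: x right, y down, z forward; pixel columns grow to the right and rows downward; lengths in mm; the calibration is good to about 2 mm. The wrist camera is an equidistant fisheye: a pixel r from the principal point sees the ray r / f radians off the axis. A picture is of the moment at which its call begins. There is no depth.
- finish_job(): hands the job in, once; it reports no verdict.
Trained networks look in the newest picture that a camera, given by its name, has taken for a name from the list of things; names that differ only in an ending like _2 or _b are one class to them, and where a whole thing is asked for, a point or a joint stands for the part that bears it (a point fixed in the world has none). Each returns a list of dicts, best first, with "p" (0 to 1); they miss things now and then, are a little off and sometimes report something else, mostly with a low value. They report only what shows in the picture. A call takes as long as a camera call.
- find_in(camera, query): "bbox" ([left, top, width, height] in pixels, round what is visible of it).
The state is a dict: "time_s": time; "joint_pos": joint angles; "qd": joint speeds; "effort": joint torques, N m; "tcp_pos": TCP position; "eef_rot": TCP orientation; "ft_force": force on the tool from outside, world axes, zero at the start; "wrist_torque": the same for the moment, N m; "finger_gap": opening from 0.0 (shut) to 1.0 (fully open).
Only numpy, scipy, OpenCV 4.12 (cv2) and the standard library are available. Lean on these libraries where they do the work, as an engineer would, in place of code of your own. Each camera call takes 0.05 s, during which the arm holds its last target. There are 200 camera calls.

TASK

Pick up the round wooden blank that lies on its side and lower it, without dropping it, lengthwise into the sloped V-shaped cradle of the work-rest stand. Slide it gently down the slope until its end face touches the end stop, then let go so that it stays lying along the V, against the stop. Do not force the stand's height or stop out of their settings, and leave the other things on the bench where they are.

Things in the scene. Friction and masses are not known exactly. Their poses are not given: they have to be found in the camera images.
- log: round blank of bare wood, a cylinder 45 mm in diameter and 87 mm long, lying on its side on the bench, about 0.1 kg. Body y is the cylinder's axis (both ends alike); the origin is the point on its skin that touched the bench at the start.
- log_mid (a point): centre of the round blank, on its axis; axes as log.
- stand: work-rest stand, fixed to the bench: base plate 130 x 100 x 12 mm, origin under its centre, z up. A telescopic post carries a sloped V-cradle straight above the origin. The V runs in the stand's x-z plane and rises at 20 degrees towards the stand's +x (low end nearer the robot), 72 mm along the slope either side of its middle. The post yields above about 90 N, the end stop above 60 N.
- cradle_lowest (a point): fixed point 110 mm above the stand's origin: where the middle of the V's bottom line is when the post is set lowest. The real height is NOT measured: find it by touch or sight. The V is 90 degrees, flanks rising 18 mm, 36 mm apart at the top, 47 mm over all; the blank's axis lies 31.8 mm above the bottom line, square to the slope. Friction keeps the blank from sliding by itself.
- cradle_highest (a point): fixed point 170 mm above the stand's origin: the middle of the V's bottom line when the post is set highest. An end stop, a steel plate 10 mm thick, 36 mm wide, stands square across the V near its low end, up to 51 mm above the bottom line. Its face is set anywhere from 25 to 65 mm down the slope from the V's middle, NOT measured: find it by touch or sight.
- square_offcut: bystander: square wooden offcut 32 x 100 x 32 mm lying on the bench, long side along its y, origin under its centre.
- burl: bystander: round burl blank 40 mm in diameter, 62 mm tall, standing on end, origin under its centre.
- tape: bystander: yellow tape measure 62 x 80 x 32 mm lying on the bench, origin under its centre.

How it is judged (in metres and radians):
On the way:
1. the blank touches the stand while the fingers still hold it (contact force between log and stand above 0.4 N and contact force between the fingers and log above 1 N), for 0.1 s.
At the end, for the whole second after the job is handed in: The blank is at rest, held by the stand alone, lying in the V: its centre within 3 mm of the V's middle plane, its axis sloped like the V within 3.4 degrees, and its end face against the end stop (gap under 3 mm) (distance between log_mid and stand_stop_c0 between 0.0465 and 0.0515 m and y of log_mid in the frame of stand between -0.003 and 0.003 m and angle between the y axis of log and the x axis of stand, either way round between 0.2891 and 0.4091 rad and angle between the y axis of log and the z axis of stand, either way round between 1.1617 and 1.2817 rad and contact force between log and stand above 0.3 N and linear speed of log below 0.02 m/s); the robot touches nothing.
It fails at once if the blank is pressed on the stand with more than 45 N (contact force between log and stand above 45 N).
It fails at once if the stand's height or its stop is shifted by more than 4 mm (distance of stand_stop_c0 from where it was at the start of the episode above 0.004 m).
It fails at once if the square offcut is moved by more than 20 mm (distance of square_offcut from where it was at the start of the episode above 0.02 m).
It fails at once if the burl blank is moved by more than 20 mm (distance of burl from where it was at the start of the episode above 0.02 m).
It fails at once if the tape measure is moved by more than 20 mm (distance of tape from where it was at the start of the episode above 0.02 m).
It also fails if it takes over 48 s, if anything falls off the work surface, if the arm or the gripper's body presses on something with over 40 N, if the wrist force passes 120 N, or if a joint passes its speed limit or range.

## Working session

There is one attempt and no reset: what is moved stays moved. The work goes in short steps, Python scripts to look and compute and a tool call to move; the robot and the scene stay as the last step left them, time stands still between calls to the robot, and variables do not carry over. Pictures are saved under pics/ and viewed, about 8 in all and at most 12, crops included, and the job is handed in when it is done.

Besides the shell and the picture viewer there is one more tool, called after ">>>" as a command line: name --pt "numbers of a row" for each row, then --argument value for the rest. move_arm: Moves the arm, as the interface text tells. Its arguments: {"type":"object","properties":{"deltas":{"type":"array","items":{"type":"array","items":{"type":"number"}}},"grip_force":{"type":"number"}},"required":["deltas"]}

```bash
mkdir -p pics; ls; python3 - <<'E'
from station import *
import cv2
print(observe())
for c in("scene","side","wrist"):
    r=read_camera(c); cv2.imwrite(f"pics/{c}0.png",r["pixels"])
    print(c,{k:v for k,v in r.items() if k!="pixels"})
    for q in("log","stand","square_offcut","burl","tape"):
        print(q,find_in(c,q)[:2])
import numpy as np
a=np.hstack([cv2.imread("pics/scene0.png"),cv2.imread("pics/side0.png")])
cv2.imwrite("pics/ab0.png",cv2.resize(a,(800,300)))
E
```

```text
pics
{'time_s': 0.0, 'joint_pos': array([-8.05853387e+01,  1.18852389e+01,  8.84009305e+01, -2.09077773e-04,
        7.98404591e+01, -8.62405755e+00]), 'qd': array([ 0.03693572, -0.06649118, -0.0151034 , -0.08462286,  0.02983541,
       -0.03036915]), 'effort': array([-4.44176612e-05, -3.70876086e+01, -2.81414813e+01,  6.99140551e-02,
        3.61745583e-02, -1.75167424e-04]), 'tcp_pos': array([ 177.91142194, -546.01444572,  223.31296387]), 'eef_rot': array([-98.53097619,  89.87337143,  99.5077798 ]), 'ft_force': array([ 0.15941865, -0.28084875,  0.49115676]), 'wrist_torque': array([-0.00353698, -0.03768919, -0.03041632]), 'finger_gap': 0.9992870008654001}
scene {'fx': 450.8645103475792, 'fy': 450.8645103475792, 'cx': 255.59660184471224, 'cy': 203.24452639755486, 'position': array([ 39.47979494, 566.51374733, 950.14180219]), 'orientation': array([-1.38522594e+02, -1.22440420e-01, -1.32424155e+02])}
log [{'bbox': [203.4, 260.4, 34.4, 37.8], 'p': 0.69}]
stand [{'bbox': [274.4, 125.0, 60.4, 85.7], 'p': 0.68}]
square_offcut [{'bbox': [262.6, 240.1, 19.8, 37.2], 'p': 0.71}]
burl [{'bbox':
[... 169 characters left out ...]
40508, 'cy': 186.63814702912538, 'position': array([264.47470595, 731.64738044, 533.85495566]), 'orientation': array([-118.0436207 ,   -1.01118838, -153.45304433])}
log [{'bbox': [221.7, 267.6, 36.8, 47.9], 'p': 0.64}]
stand [{'bbox': [256.0, 122.3, 61.1, 94.6], 'p': 0.64}]
square_offcut [{'bbox': [276.8, 238.0, 26.3, 46.8], 'p': 0.84}]
burl []
tape [{'bbox': [197.7, 223.2, 34.8, 29.0], 'p': 0.95}]
wrist {'fx': 297.3186396354542, 'fy': 297.3186396354542, 'cx': 251.34871938492586, 'cy': 193.32209812436892, 'position': array([ 253.15940436, -522.2426927 ,  384.8504738 ]), 'orientation': array([ 1.64141691e+02,  2.50118773e-02, -7.20286773e+01])}
log []
stand []
square_offcut []
burl []
tape []
```

```bash
cat >h.py <<'E'
from station import *
import cv2, numpy as np
from scipy.spatial.transform import Rotation as R
def rot(o): return R.from_euler('xyz',o,degrees=True).as_matrix()
def ray(r,u,v,fish=False):
    a=np.array([(u-r["cx"])/r["fx"],(v-r["cy"])/r["fy"]])
    if fish:
        t=np.linalg.norm(a); d=np.r_[a/t*np.sin(t),np.cos(t)]
    else: d=np.r_[a,1]; d/=np.linalg.norm(d)
    return rot(r["orientation"])@d
def hit(r,u,v,z,fish=False):
    d=ray(r,u,v,fish); p=np.array(r["position"]); return p+d*(z-p[2])/d[2]
def proj(r,P,fish=False):
    q=(np.atleast_2d(P)-r["position"])@rot(r["orientation"])
    if fish:
        n=np.linalg.norm(q[:,:2],axis=1); t=np.arctan2(n,q[:,2]); s=(t/n)[:,None]
        return q[:,:2]*s*r["fx"]+[r["cx"],r["cy"]]
    return q[:,:2]/q[:,2:]*r["fx"]+[r["cx"],r["cy"]]
E
python3 - <<'E'
from h import *
o=[]
for c in("scene","side"):
    r=read_camera(c)
    for q,z in(("log",22),("stand",80),("square_offcut",16),("burl",31),("tape",16)):
        for f in find_in(c,q)[:1]:
            b=f["bbox"]; print(c,q,hit(r,b[0]+b[2]/2,b[1]+b[3]/2,z).round())
    o.append(cv2.resize(r["pixels"][110:330,180:360],None,fx=2.2,fy=2.5,interpolation=cv2.INTER_CUBIC))
cv2.imwrite("pics/crop.png",np.hstack(o))
E
```

```text
scene log [525. 241.  22.]
scene stand [ 616. -141.   80.]
scene square_offcut [483. 105.  16.]
scene burl [731.  34.  31.]
scene tape [652. 113.  16.]
side log [522. 240.  22.]
side stand [ 591. -159.   80.]
side square_offcut [481. 101.  16.]
side burl [733.  40.  31.]
```

View pics/crop.png

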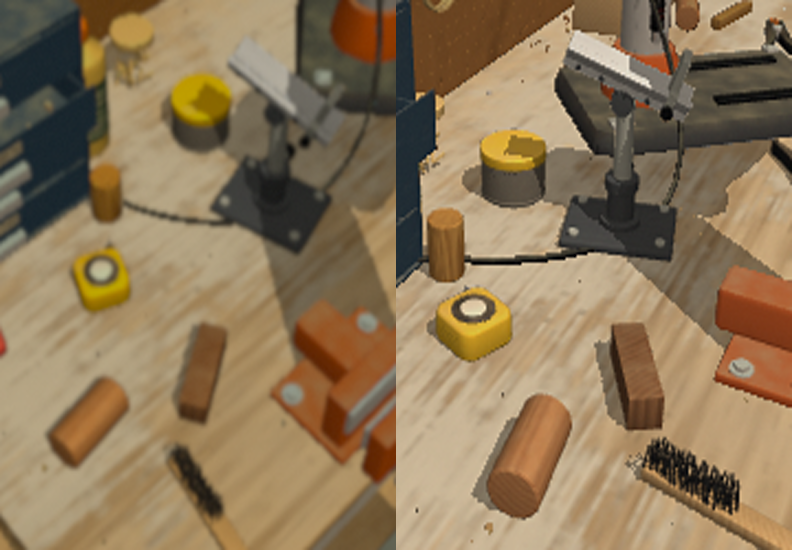

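The picture shows the log at about (90,420) left and (530,455) right, the stand at top with its stop at the lower right end of the cradle. The offcut, brush and tape are near the log. Next I'll fit the log outline and zoom in on the stand.

```bash
python3 - <<'E'
from h import *
from scipy.optimize import minimize
V=[];o=[]
for c in("scene","side"):
    r=read_camera(c); b=find_in(c,"log")[0]["bbox"]; im=r["pixels"]
    m=np.zeros(im.shape[:2],np.uint8); x,y,w,h=[int(t) for t in b]
    cv2.grabCut(im,m,(x-3,y-3,w+6,h+6),np.zeros((1,65)),np.zeros((1,65)),6,cv2.GC_INIT_WITH_RECT)
    m=((m==1)|(m==3)).astype(np.uint8); V.append((r,m))
    print(c,m.sum(),cv2.boundingRect(m),b)
    u0,v0=(270,120) if c=="scene" else (252,118)
    o.append(cv2.resize(im[v0:v0+100,u0:u0+70],None,fx=5.7,fy=5.7,interpolation=cv2.INTER_CUBIC))
cv2.imwrite("pics/stand.png",np.hstack(o))
t=np.linspace(0,2*np.pi,40)
def model(p):
    a=np.radians(p[2]); d=np.array([np.cos(a),np.sin(a),0]); n=np.array([-d[1],d[0],0])
    ring=22.5*(np.outer(np.cos(t),n)+np.outer(np.sin(t),[0,0,1]))
    return np.array([p[0],p[1],22.5])+np.vstack([ring+43.5*d,ring-43.5*d])
def cost(p):
    s=0
    for r,m in V:
        q=cv2.convexHull(((proj(r,model(p))+.5)*8).astype(np.float32).round().astype(np.int32))
        big=np.zeros((384*4,512*4),np.uint8); cv2.fillConvexPoly(big,(q*0.5).astype(np.int32),1)
        k=cv2.resize(big.astype(np.float32),(512,384),interpolation=cv2.INTER_AREA)
        s+=np.abs(k-m).sum()/m.sum()
    return s
best=min((minimize(cost,[523,240,a],method="Nelder-Mead",options=dict(initial_simplex=[[523,240,a],[533,240,a],[523,250,a],[523,240,a+15]])) for a in(0,45,90,135)),key=lambda s:s.fun)
print(best.x,best.fun)
E
```

```text
scene 798 (201, 261, 38, 37) [199.3, 260.3, 37.1, 37.9]
side 1293 (220, 268, 40, 50) [221.4, 267.4, 36.0, 50.6]
[523.0920817  236.39315836  97.18990387] 0.21520630171716998
```

View pics/stand.png

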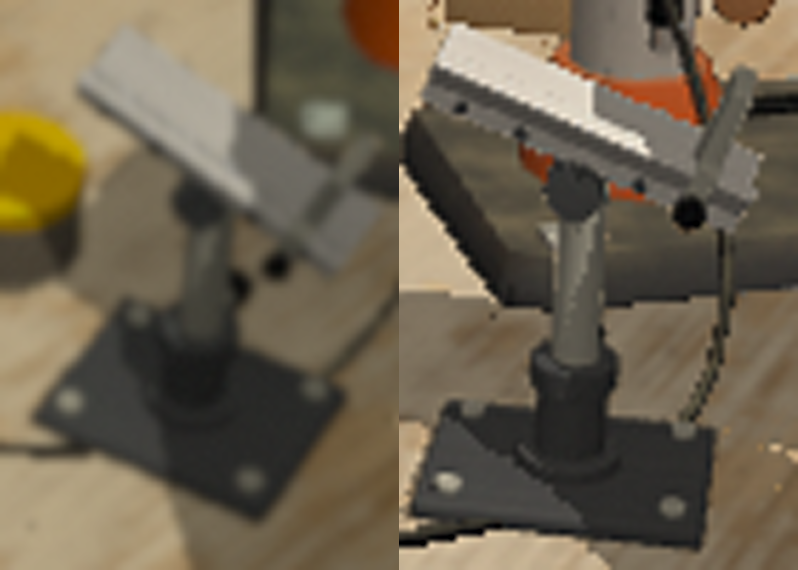

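The zooms show the base corners, the cradle's rim corners (scene about (122,25), (80,80), (385,205); side about (455,25), (760,160)), and the stop, whose top is at (365,145) in scene and (745,70) in side. I'll fit a stand model to these points.

```bash
cat >st.py <<'E'
from h import *
def stand(p,P): # local stand pts
    a=np.radians(p[2]);c,s=np.cos(a),np.sin(a); P=np.atleast_2d(P)
    return np.c_[p[0]+c*P[:,0]-s*P[:,1],p[1]+s*P[:,0]+c*P[:,1],P[:,2]]
def cr(p,Q): # along slope up, lateral, normal
    Q=np.atleast_2d(Q);c,s=np.cos(np.radians(20)),np.sin(np.radians(20))
    return stand(p,np.c_[c*Q[:,0]-s*Q[:,2],Q[:,1],p[3]+s*Q[:,0]+c*Q[:,2]])
E
python3 - <<'E'
from st import *
from scipy.optimize import least_squares
A=read_camera("scene");B=read_camera("side")
f=lambda x,y,u,v:[x/5.7+u-.4,y/5.7+v-.4]
# base corners: +x+y,+x-y,-x-y,-x+y
def resid(p,full=False):
    bs=[[65,50,0],[65,-50,12],[-65,-50,12],[-65,50,0]]; cs=[[72,-23.5,18],[72,23.5,18],[-72,-23.5,18]]
    e=[]
    for r,obb,obc in((A,[f(35,418,270,120),f(128,300,270,120),f(343,395,270,120),f(262,518,270,120)],[f(122,25,270,120),f(80,78,270,120),f(385,205,270,120)]),
                 (B,[f(14,515,252,118),f(51,402,252,118),f(317,428,252,118),f(301,548,252,118)],[f(56,25,252,118),f(31,82,252,118),f(361,158,252,118)])):
        d=proj(r,np.vstack([stand(p,bs),cr(p,cs)]))-np.array(obb+obc)
        d-=0 
        e.append(d)
    return np.array(e) if full else np.ravel(e)
s=min((least_squares(resid,[605,-150,a,140],loss="soft_l1") for a in(-40,0,40)),key=lambda s:s.cost)
p=s.x; print(p,s.cost); print(resid(p,True).round(1))
np.save("stand.npy",p)
# stop reading: sweep
o=[]
for r,u0,v0 in((A,270,120),(B,252,118)):
    im=cv2.resize(r["pixels"][v0:v0+100,u0:u0+70],None,fx=5.7,fy=5.7,interpolation=cv2.INTER_CUBIC)
    dr=lambda P,c:cv2.polylines(im,[((proj(r,P)-[u0,v0]+.4)*5.7).astype(np.int32)],True,c,1)
    dr(stand(p,[[65,50,12],[65,-50,12],[-65,-50,12],[-65,50,12]]),(0,255,0))
    dr(cr(p,[[72,23.5,18],[72,-23.5,18],[-72,-23.5,18],[-72,23.5,18]]),(0,255,0))
    dr(cr(p,[[72,0,0],[-72,0,0]]),(255,0,0))
    for k,c in((25,(0,0,255)),(45,(255,0,255)),(65,(0,255,255))): dr(cr(p,[[-k,18,18],[-k,18,51],[-k,-18,51],[-k,-18,18]]),c)
    o.append(im)
cv2.imwrite("pics/st_ov.png",np.hstack(o))
E
```

```text
[ 597.22726186 -131.00360104   15.88185597  164.02945609] 13.657464734758113
[[[-0.9  1.5]
  [-0.2 -1.7]
  [ 1.9 -1.6]
  [-0.   2.2]
  [ 1.8 -0. ]
  [ 0.3  0.6]
  [ 0.4  1. ]]

 [[-1.4  0.8]
  [-1.2 -1.7]
  [-0.2 -1.3]
  [-0.4  0.7]
  [-0.3  0.1]
  [ 0.9 -3.5]
  [-0.2  0.1]]]
```

View pics/st_ov.png

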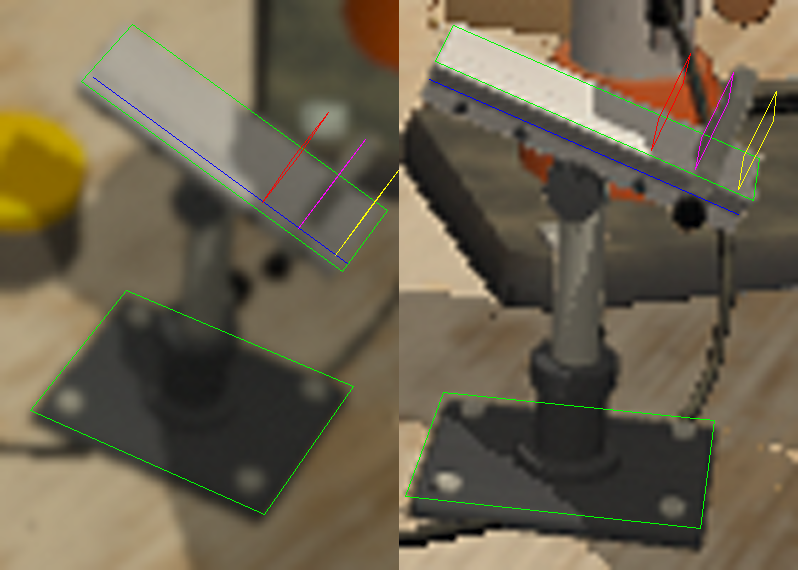

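The overlay fits the rim and base well. Cradle mid-height is about 164 mm, yaw about 16°, and the stop face is about 45 mm down (magenta line on the stop plate). Next I need the move helper.

```bash
cat >mv.py <<'E'
from st import *
def frame(point,jaw):
    x=np.array(point,float);x/=np.linalg.norm(x); y=np.array(jaw,float); y-=x*(x@y); y/=np.linalg.norm(y)
    return np.c_[x,y,np.cross(x,y)]
def delta(T,Rt,s=None,P=None,Rm=None):
    s=s or observe(); Rm=rot(s["eef_rot"]) if Rm is None else Rm; P=s["tcp_pos"] if P is None else P
    t=Rm.T@(np.array(T)-P)/1000; r=R.from_matrix(Rm.T@Rt).as_rotvec()
    return t.round(4),r.round(4)
def down(yaw): a=np.radians(yaw); return frame([0,0,-1],[np.cos(a),np.sin(a),0])
E
python3 - <<'E'
from mv import *
s=observe(); M=rot(s["eef_rot"]); print(M.round(2))
for y in(7,187): print(y,delta([420,-100,330],down(y)), delta([523,236,220],down(y),P=[420,-100,330],Rm=down(y)))
E
```

```text
[[-0.    0.31 -0.95]
 [ 0.   -0.95 -0.31]
 [-1.   -0.    0.  ]]
7 (array([-0.1056, -0.3499, -0.3684]), array([-1.3781, -0.    ,  0.    ])) (array([ 0.11  ,  0.1432, -0.3209]), array([0., 0., 0.]))
187 (array([-0.1056, -0.3499, -0.3684]), array([1.7635, 0.    , 0.    ])) (array([ 0.11  , -0.1432,  0.3209]), array([0., 0., 0.]))
```

>>> move_arm --pt "-0.1056 -0.35 -0.368 -1.378 0 0 0" --pt "-0.1056 -0.35 -0.368 -1.378 0 0 0" --pt "-0.1056 -0.35 -0.368 -1.378 0 0 0" --pt "-0.1056 -0.35 -0.368 -1.378 0 0 0" --pt "-0.1056 -0.35 -0.368 -1.378 0 0 0" --pt "-0.1056 -0.35 -0.368 -1.378 0 0 0" --pt "-0.1056 -0.35 -0.368 -1.378 0 0 0" --pt "-0.1056 -0.35 -0.368 -1.378 0 0 0"

```text
time_s: 2.47
tcp_pos: [333.7, -257.9, 292.9]
eef_rot: [66.9, 89.9, -37.5]
ft_force: [0.7, -0.5, 0.2]
finger_gap: 1.003
```

```bash
python3 - <<'E'
from mv import *
s=observe(); print(s["tcp_pos"],s["eef_rot"],s["joint_pos"].round(1)); print(delta([510,200,250],down(7)))
E
```

```text
[ 333.68184672 -257.86598961  292.94832481] [ 66.86140039  89.9447466  -37.49363591] [-49.5 -10.5 102.8   0.   87.6 -35.1]
(array([ 0.0428,  0.0573, -0.4873]), array([-0.3727,  0.0005, -0.0008]))
```

>>> move_arm --pt "0.0 0.057 -0.487 -0.373 0 0 0" --pt "0.0 0.057 -0.487 -0.373 0 0 0" --pt "0.0 0.057 -0.487 -0.373 0 0 0" --pt "0.0 0.057 -0.487 -0.373 0 0 0" --pt "0.0 0.057 -0.487 -0.373 0 0 0" --pt "0.0 0.057 -0.487 -0.373 0 0 0" --pt "0.04 0.057 -0.487 -0.373 0 0 0" --pt "0.04 0.057 -0.487 -0.373 0 0 0"

```text
time_s: 3.13
tcp_pos: [454.9, 51.9, 279.4]
eef_rot: [75.5, 89.8, -7.7]
ft_force: [0.7, 0.6, -0.3]
finger_gap: 1.0
```

```bash
python3 - <<'E'
from mv import *
s=observe(); print(s["tcp_pos"],s["eef_rot"],s["joint_pos"].round(1))
r=read_camera("wrist"); im=r["pixels"].copy(); print(r["position"],r["orientation"],find_in("wrist","log")[:2])
t=np.linspace(0,2*np.pi,40)
for yaw,c in((97,(0,255,0)),):
    a=np.radians(yaw); d=np.array([np.cos(a),np.sin(a),0]); n=np.array([-d[1],d[0],0])
    ring=22.5*(np.outer(np.cos(t),n)+np.outer(np.sin(t),[0,0,1]))
    for e in(-43.5,43.5): cv2.polylines(im,[proj(r,np.array([523,236.4,22.5])+ring+e*d,True).astype(np.int32)],True,c,1)
cv2.imwrite("pics/w1.png",im)
E
```

```text
[454.9151859   51.93650264 279.39231724] [75.53841407 89.84740221 -7.73099642] [ -4.3  -5.3  99.8  -0.   85.3 -11.1]
[444.5794679  130.91873397 439.7081695 ] [ 1.64136645e+02 -1.34494119e-01  6.66313833e+00] [{'bbox': [297.4, 13.5, 33.7, 65.0], 'p': 0.89}]
```

View pics/w1.png

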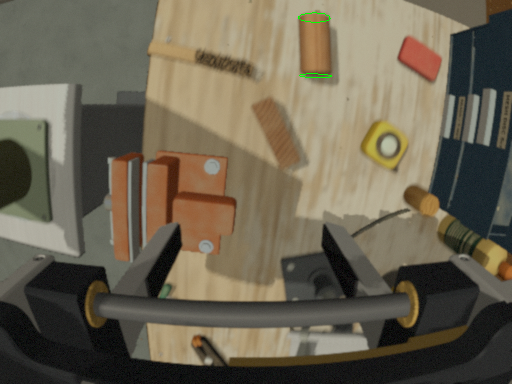

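The wrist view shows the log at (315,45). The fitted end rings lie on it, so its pose is confirmed at about (523, 237), yaw 97°.

```bash
python3 - <<'E'
from mv import *
print(delta([523,237,140],down(7)))
E
```

```text
(array([ 0.1379,  0.0912, -0.1717]), array([ 0.0034, -0.0025,  0.0012]))
```

>>> move_arm --pt "0.138 0.091 -0.172 0 0 0 0" --pt "0.138 0.091 -0.172 0 0 0 0" --pt "0.138 0.091 -0.172 0 0 0 0" --pt "0.138 0.091 -0.172 0 0 0 0" --pt "0.138 0.091 -0.172 0 0 0 0" --pt "0.138 0.091 -0.172 0 0 0 0" --pt "0.138 0.091 -0.172 0 0 0 0" --pt "0.138 0.091 -0.172 0 0 0 0"

```text
time_s: 3.9
tcp_pos: [523.7, 230.7, 139.1]
eef_rot: [-70.5, 89.8, -153.8]
ft_force: [-0.8, -0.1, 0.3]
finger_gap: 1.0
```

```bash
python3 - <<'E'
from mv import *
s=observe();print(s["tcp_pos"],s["eef_rot"],delta([523,237,33],down(7)))
r=read_camera("wrist"); im=r["pixels"].copy(); print(find_in("wrist","log")[:1])
t=np.linspace(0,2*np.pi,40)
a=np.radians(97); d=np.array([np.cos(a),np.sin(a),0]); n=np.array([-d[1],d[0],0])
ring=22.5*(np.outer(np.cos(t),n)+np.outer(np.sin(t),[0,0,1]))
q=[proj(r,np.array([523,236.4,22.5])+ring+e*d,True) for e in(-43.5,43.5)]
print(np.vstack(q).min(0),np.vstack(q).max(0))
for k in q: cv2.polylines(im,[k.astype(np.int32)],True,(0,255,0),1)
cv2.imwrite("pics/w2.png",im)
E
```

```text
[523.68059666 230.69733369 139.08143494] [ -70.5371928    89.78174503 -153.75913103] (array([ 0.1061,  0.0004, -0.0065]), array([-0.0039,  0.0013,  0.0036]))
[{'bbox': [226.3, 140.4, 46.3, 97.8], 'p': 0.9}]
[228.29492719 141.00497959] [276.53068605 239.47845095]
```

View pics/w2.png

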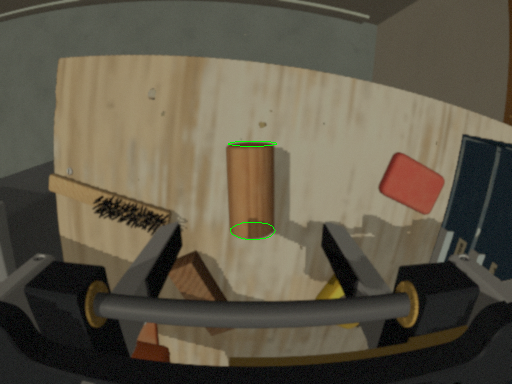

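The log is at (250,190) between the jaws and the fitted outline is good to about 1 px. Descending and gripping.

>>> move_arm --pt "0.035 0 -0.0055 0 0 0 0" --pt "0.07 0 -0.0055 0 0 0 0" --pt "0.095 0 -0.0055 0 0 0 0" --pt "0.106 0 -0.0055 0 0 0 0" --pt "0.106 0 -0.0055 0 0 0 0" --pt "0.106 0 -0.0055 0 0 0 0.2" --pt "0.106 0 -0.0055 0 0 0 0.4" --pt "0.106 0 -0.0055 0 0 0 0.6" --grip_force 15

```text
time_s: 4.67
tcp_pos: [526.0, 237.0, 37.3]
eef_rot: [98.8, 89.7, 15.5]
ft_force: [-0.1, -0.4, -0.4]
finger_gap: 0.82
```

>>> move_arm --pt "0 0 0 0 0 0 0.8" --pt "0 0 0 0 0 0 0.8" --pt "0 0 0 0 0 0 0.8" --pt "0 0 0 0 0 0 0.8" --pt "0 0 0 0 0 0 0.8" --pt "0 0 0 0 0 0 0.8"

```text
time_s: 5.17
tcp_pos: [523.7, 236.7, 34.7]
eef_rot: [-88.9, 90.0, -172.2]
ft_force: [0.2, 0.2, 0.9]
finger_gap: 0.477
```

Gripped: a gap of 0.477 is 44.8 mm. Lifting, then working out the approach over the cradle.

>>> move_arm --pt "-0.02 0 0 0 0 0 0.8" --pt "-0.06 0 0 0 0 0 0.8" --pt "-0.1 0 0 0 0 0 0.8" --pt "-0.14 0 0 0 0 0 0.8" --pt "-0.18 0 0 0 0 0 0.8" --pt "-0.22 0 0 0 0 0 0.8" --pt "-0.26 0 0 0 0 0 0.8" --pt "-0.27 0 0 0 0 0 0.8" --grip_force 25

```text
time_s: 5.83
tcp_pos: [526.8, 237.6, 312.7]
eef_rot: [99.5, 89.3, 16.2]
ft_force: [1.2, -0.3, -0.5]
finger_gap: 0.471
```

```bash
cat >>mv.py <<'E'
def ctarget(u,lat,n):
    p=np.load("stand.npy"); T=cr(p,[u,lat,n])[0]
    ax=lambda q:(cr(p,q)-cr(p,[0,0,0]))[0]
    return T,frame(ax([0,0,-1]),ax([0,-1,0]))
def incr(s): # measured TCP in cradle coords
    p=np.load("stand.npy"); o=cr(p,[0,0,0])[0]
    return np.array([(s["tcp_pos"]-o)@(cr(p,e)[0]-o) for e in np.eye(3)])
E
python3 - <<'E'
from mv import *
s=observe();print(s["tcp_pos"],s["eef_rot"],s["ft_force"],s["finger_gap"])
T,Rt=ctarget(7,0,95); print(T); print(delta([560,-50,320],Rt)); print(delta(T,Rt))
E
```

```text
[526.79709612 237.63680906 312.65205739] [99.47095805 89.2535289  16.18271319] [ 1.15953898 -0.2952603  -0.46810882] 0.4706394729849024
[ 572.30238785 -138.09510544  255.69439607]
(array([-0.008 , -0.0005,  0.2895]), array([1.3965, 0.2781, 0.2369]))
(array([0.0562, 0.0006, 0.3786]), array([1.3965, 0.2781, 0.2369]))
```

>>> move_arm --pt "-0.01 0 0.035 0.17 0.035 0.03 0.8" --pt "-0.01 0 0.07 0.28 0.056 0.047 0.8" --pt "-0.01 0 0.1 0.4 0.08 0.068 0.8" --pt "-0.01 0 0.14 0.52 0.104 0.088 0.8" --pt "-0.01 0 0.18 0.63 0.126 0.107 0.8" --pt "-0.01 0 0.22 0.74 0.148 0.126 0.8" --pt "-0.01 0 0.255 0.86 0.172 0.146 0.8" --pt "-0.01 0 0.29 0.97 0.193 0.165 0.8"

```text
time_s: 6.5
tcp_pos: [556.8, -53.3, 312.8]
eef_rot: [167.9, 76.1, 28.5]
ft_force: [0.8, 1.5, -1.3]
finger_gap: 0.473
```

```bash
python3 - <<'E'
from mv import *
s=observe();print(s["tcp_pos"],s["eef_rot"],s["joint_pos"].round(0),s["finger_gap"])
T,Rt=ctarget(7,0,105); print(T); print(delta(T,Rt))
E
```

```text
[556.7972815  -53.34635227 312.84676872] [167.90808773  76.08610402  28.48933559] [-20.  -1.  93.  11.  79.  28.] 0.472684444502761
[ 569.01274229 -139.03105945  265.09132227]
(array([0.0391, 0.0708, 0.0568]), array([0.4213, 0.099 , 0.0754]))
```

>>> move_arm --pt "0.0 0.015 0.012 0.1 0.024 0.018 0.8" --pt "0.0 0.035 0.028 0.21 0.05 0.038 0.8" --pt "0.01 0.055 0.045 0.32 0.075 0.057 0.8" --pt "0.03 0.071 0.057 0.4213 0.099 0.0754 0.8" --pt "0.039 0.071 0.057 0.4213 0.099 0.0754 0.8" --pt "0.039 0.071 0.057 0.4213 0.099 0.0754 0.8" --pt "0.039 0.071 0.057 0.4213 0.099 0.0754 0.8" --pt "0.039 0.071 0.057 0.4213 0.099 0.0754 0.8"

```text
time_s: 7.17
tcp_pos: [570.9, -136.4, 267.6]
eef_rot: [179.6, 69.9, 16.0]
ft_force: [0.3, -0.6, -0.6]
finger_gap: 0.471
```

```bash
python3 - <<'E'
from mv import *
s=observe();print(s["tcp_pos"],s["eef_rot"],s["ft_force"],incr(s))
T,Rt=ctarget(7,0,105); print(delta(T,Rt))
p=np.load("stand.npy"); o=[]; t=np.linspace(0,2*np.pi,40)
c=incr(s)
for n,u0,v0,w,h in(("scene",270,100,80,110),("side",240,80,90,140),("wrist",180,190,150,194)):
    r=read_camera(n); f=n=="wrist"
    k=4.5 if not f else 3
    k=590/h if h*4.5>590 else k
    k=min(k,3.6 if not f else 2.0)
    im=cv2.resize(r["pixels"][v0:v0+h,u0:u0+w],None,fx=k,fy=k,interpolation=cv2.INTER_CUBIC)
    dr=lambda P,cc:cv2.polylines(im,[((proj(r,P,f)-[u0,v0]+.4)*k).astype(np.int32)],True,cc,1)
    dr(cr(p,[[72,23.5,18],[72,-23.5,18],[-72,-23.5,18],[-72,23.5,18]]),(0,255,0))
    dr(cr(p,[[-45,18,18],[-45,18,51],[-45,-18,51],[-45,-18,18]]),(255,0,255))
    for e in(-43.5,43.5): dr(cr(p,np.c_[0*t+c[0]+e,c[1]+22.5*np.cos(t),c[2]-11+22.5*np.sin(t)]),(0,0,255))
    im=cv2.copyMakeBorder(im,0,510-im.shape[0],0,0,cv2.BORDER_CONSTANT) if im.shape[0]<510 else im[:510]
    o.append(im)
out=np.hstack(o); print(out.shape); cv2.imwrite("pics/c3.png",out[:,:])
E
```

```text
[ 570.9309122  -136.4433722   267.63945035] [179.57744734  69.91419246  16.00856096] [ 0.27053503 -0.62416917 -0.57309132] [ 10.27062364   1.96399398 106.52125161]
(array([0.0015, 0.0019, 0.0033]), array([ 0.0095, -0.0015,  0.0008]))
(510, 912, 3)
```

```bash
python3 -c "
import cv2;a=cv2.imread('pics/c3.png');cv2.imwrite('pics/c4.png',cv2.resize(a,(800,447),interpolation=cv2.INTER_AREA))"
```

```text
(no output)
```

View pics/c4.png

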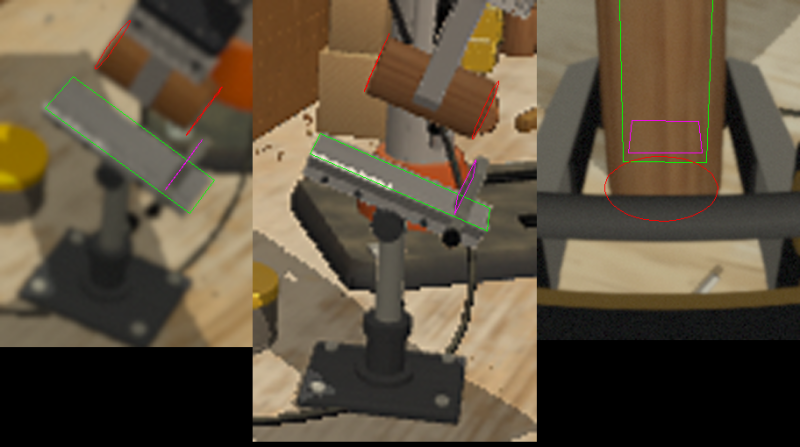

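The log is held above and parallel to the cradle, in line with it. The overlays agree in both views, with the stop at about 45 mm and its plate just downhill of the log's low end. Descending most of the way.

>>> move_arm --pt "0.025 0.0015 0.0 0.005 0 0 0.8" --pt "0.04 0.0015 0.0 0.005 0 0 0.8" --pt "0.05 0.0015 0.0 0.005 0 0 0.8" --pt "0.053 0.0015 0.0 0.005 0 0 0.8" --pt "0.053 0.0015 0.0 0.005 0 0 0.8" --pt "0.053 0.0015 0.0 0.005 0 0 0.8" --grip_force 15

```text
time_s: 7.82
tcp_pos: [588.9, -133.8, 218.3]
eef_rot: [179.8, 69.9, 15.8]
ft_force: [-0.4, -0.4, -1.2]
finger_gap: 0.473
```

```bash
cat >c.py <<'E'
from mv import *
s=observe();f=s["ft_force"]; p=np.load("stand.npy"); o=cr(p,[0,0,0])[0]
print("uln",incr(s).round(1),"F uln",[round(float(f@(cr(p,e)[0]-o)),1) for e in np.eye(3)],"rot",s["eef_rot"].round(1),"tq",s["wrist_torque"].round(2),round(s["finger_gap"],3),s["time_s"])
E
python3 c.py
```

```text
uln [10.3 -0.4 54. ] F uln [-0.9, -0.2, -1.0] rot [179.8  69.9  15.8] tq [-0.07  0.22  0.01] 0.473 7.8167
```

>>> move_arm --pt "0.0015 0 0 0 0 0 0.8" --pt "0.003 0 0 0 0 0 0.8" --pt "0.0045 0 0 0 0 0 0.8" --pt "0.006 0 0 0 0 0 0.8" --pt "0.006 0 0 0 0 0 0.8"

```text
time_s: 8.23
tcp_pos: [590.9, -132.7, 214.8]
eef_rot: [179.9, 69.8, 16.0]
ft_force: [-6.8, 3.4, 8.7]
finger_gap: 0.473
```

```bash
python3 c.py
```

```text
uln [11.2  0.1 49.9] F uln [-2.3, 5.1, 10.1] rot [179.9  69.8  16. ] tq [0.61 0.69 0.4 ] 0.473 8.2333
```

>>> move_arm --pt "0.001 0 0 0 0 0 0.8" --pt "0.002 0 0 0 0 0 0.8" --pt "0.002 0 0 0 0 0 0.8"

```text
time_s: 8.48
tcp_pos: [591.3, -131.8, 213.0]
eef_rot: [-179.9, 69.8, 16.2]
ft_force: [-7.3, 4.0, 9.9]
finger_gap: 0.476
```

```bash
python3 c.py
```

```text
uln [11.2  0.8 48. ] F uln [-2.2, 5.9, 11.3] rot [-179.9   69.8   16.2] tq [0.92 0.86 0.51] 0.476 8.4833
```

Contact at n≈50 with lateral force +5.9: the log rides on the -lat flank, so I shift towards +lat (tool -y).

>>> move_arm --pt "0 -0.001 0 0 0 0 0.8" --pt "0 -0.002 0 0 0 0 0.8" --pt "0 -0.003 0 0 0 0 0.8" --pt "0 -0.003 0 0 0 0 0.8"

```text
time_s: 8.82
tcp_pos: [591.2, -131.5, 212.8]
eef_rot: [179.2, 69.8, 15.2]
ft_force: [-4.7, -1.2, 6.1]
finger_gap: 0.47
```

```bash
python3 c.py; python3 - <<'E'
from mv import *
o=[]
for n,u0,v0,w,h in(("scene",270,100,80,110),("side",240,100,80,110)):
    r=read_camera(n); o.append(cv2.resize(r["pixels"][v0:v0+h,u0:u0+w],None,fx=5,fy=5,interpolation=cv2.INTER_CUBIC))
cv2.imwrite("pics/c5.png",np.hstack(o))
E
```

```text
uln [11.2  1.2 47.9] F uln [-2.4, 0.1, 7.4] rot [179.2  69.8  15.2] tq [-0.21  0.53 -0.06] 0.47 8.8167
```

View pics/c5.png

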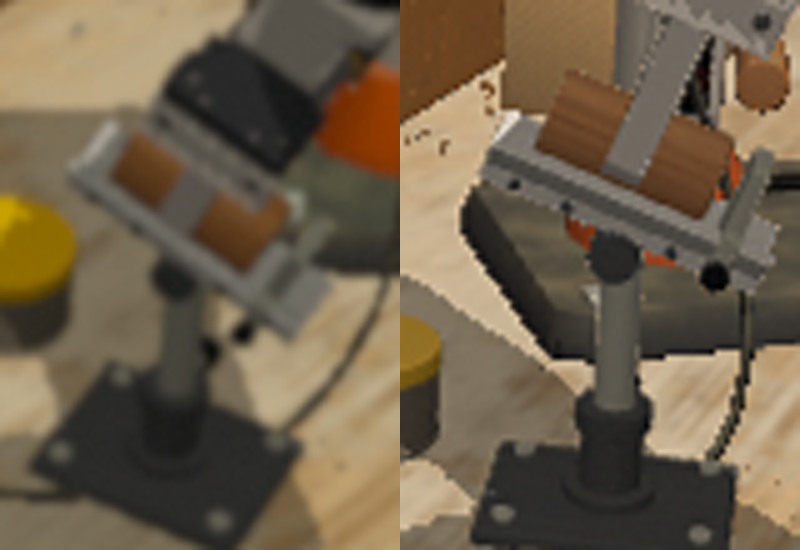

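The log sits in the V with its low end just uphill of the stop (side: end at about (715,215), stop at (740,210)), and the lateral force is now near zero. Easing the pressure and sliding downhill (tool +z).

>>> move_arm --pt "-0.0007 0 0.001 0 0 0 0.8" --pt "-0.0007 0 0.002 0 0 0 0.8" --pt "-0.0007 0 0.003 0 0 0 0.8" --pt "-0.0007 0 0.004 0 0 0 0.8" --pt "-0.0007 0 0.005 0 0 0 0.8" --pt "-0.0007 0 0.005 0 0 0 0.8"

```text
time_s: 9.42
tcp_pos: [587.8, -132.2, 211.5]
eef_rot: [179.4, 69.6, 15.4]
ft_force: [2.6, 0.5, 5.7]
finger_gap: 0.478
```

```bash
python3 c.py
```

```text
uln [ 7.4  1.5 47.8] F uln [4.4, -0.3, 4.4] rot [179.4  69.6  15.4] tq [ 0.22 -0.7  -0.17] 0.478 9.4167
```

>>> move_arm --pt "0 0 0.001 0 0 0 0.8" --pt "0 0 0.002 0 0 0 0.8" --pt "0 0 0.003 0 0 0 0.8" --pt "0 0 0.003 0 0 0 0.8"

```text
time_s: 9.75
tcp_pos: [585.1, -133.0, 210.5]
eef_rot: [179.4, 69.6, 15.4]
ft_force: [2.4, -0.0, 4.8]
finger_gap: 0.474
```

```bash
python3 c.py
```

```text
uln [ 4.5  1.4 47.8] F uln [3.8, -0.7, 3.7] rot [179.4  69.6  15.4] tq [ 0.14 -0.76 -0.13] 0.474 9.75
```

>>> move_arm --pt "0 0 0.001 0 0 0 0.8" --pt "0 0 0.002 0 0 0 0.8" --pt "0 0 0.003 0 0 0 0.8" --pt "0 0 0.003 0 0 0 0.8"

```text
time_s: 10.08
tcp_pos: [582.5, -133.7, 209.4]
eef_rot: [179.4, 69.6, 15.4]
ft_force: [2.9, 0.1, 6.6]
finger_gap: 0.474
```

```bash
python3 c.py
```

```text
uln [ 1.5  1.4 47.8] F uln [4.9, -0.7, 5.2] rot [179.4  69.6  15.4] tq [ 0.19 -0.77 -0.12] 0.474 10.0833
```

>>> move_arm --pt "0 0 0.001 0 0 0 0.8" --pt "0 0 0.002 0 0 0 0.8" --pt "0 0 0.002 0 0 0 0.8"

```text
time_s: 10.33
tcp_pos: [581.2, -134.1, 209.0]
eef_rot: [179.4, 69.5, 15.3]
ft_force: [4.7, 1.5, 5.5]
finger_gap: 0.474
```

```bash
python3 c.py
```

```text
uln [ 0.1  1.4 47.8] F uln [6.5, 0.1, 3.5] rot [179.4  69.5  15.3] tq [ 0.33 -1.05 -0.17] 0.474 10.3333
```

>>> move_arm --pt "0 0 0.001 0 0 0 0.8" --pt "0 0 0.002 0 0 0 0.8" --pt "0 0 0.002 0 0 0 0.8"

```text
time_s: 10.58
tcp_pos: [581.0, -134.1, 209.0]
eef_rot: [179.4, 69.3, 15.3]
ft_force: [10.7, 2.5, 2.5]
finger_gap: 0.474
```

```bash
python3 c.py
```

```text
uln [-0.1  1.4 47.8] F uln [11.1, -0.5, -1.4] rot [179.4  69.3  15.3] tq [ 0.55 -1.93 -0.17] 0.474 10.5833
```

The stop is reached: motion ceased at u≈0 with 11 N. Relieving a little, then opening the jaws.

>>> move_arm --pt "0 0 -0.001 0 0 0 0.8" --pt "0 0 -0.0015 0 0 0 0.8" --pt "0 0 -0.0015 0 0 0 0.5" --pt "0 0 -0.0015 0 0 0 0.45" --pt "0 0 -0.0015 0 0 0 0.4" --pt "0 0 -0.0015 0 0 0 0.3" --pt "0 0 -0.0015 0 0 0 0.25" --pt "0 0 -0.0015 0 0 0 0.25" --grip_force 5

```text
time_s: 11.25
tcp_pos: [577.2, -133.5, 205.1]
eef_rot: [-179.9, 70.0, 16.1]
ft_force: [0.8, 0.2, 0.0]
finger_gap: 0.741
```

```bash
python3 c.py
```

```text
uln [-4.7  3.1 45.4] F uln [0.8, 0.0, -0.3] rot [-179.9   70.    16.1] tq [-0.08  0.16 -0.01] 0.741 11.25
```

Released with no residual force. Retreating along the normal.

>>> move_arm --pt "-0.015 0 0 0 0 0 0.2" --pt "-0.04 0 0 0 0 0 0.2" --pt "-0.08 0 0 0 0 0 0.2" --pt "-0.12 0 0 0 0 0 0.2" --pt "-0.14 0 0 0 0 0 0.2" --pt "-0.14 0 0 0 0 0 0.2"

```text
time_s: 11.75
tcp_pos: [533.2, -148.7, 344.3]
eef_rot: [178.5, 69.5, 14.5]
ft_force: [0.9, 0.2, -0.1]
finger_gap: 0.8
```

```bash
python3 c.py; python3 - <<'E'
from mv import *
o=[]
for n,u0,v0,w,h in(("scene",270,100,80,110),("side",240,100,80,110)):
    r=read_camera(n); o.append(cv2.resize(r["pixels"][v0:v0+h,u0:u0+w],None,fx=5,fy=5,interpolation=cv2.INTER_CUBIC))
cv2.imwrite("pics/c6.png",np.hstack(o))
cv2.imwrite("pics/w6.png",read_camera("wrist")["pixels"])
E
```

```text
uln [ -0.8   0.5 192.1] F uln [0.8, -0.0, -0.4] rot [178.5  69.5  14.5] tq [-0.01  0.09  0.04] 0.8 11.75
```

View pics/c6.png

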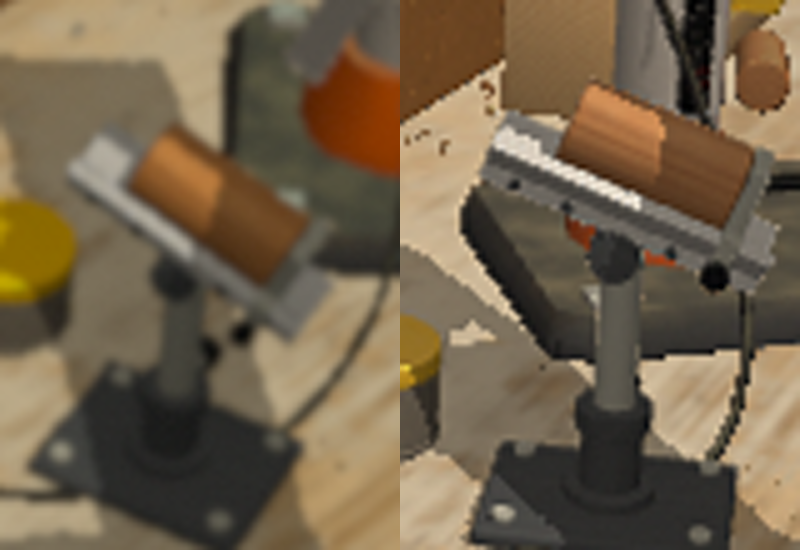

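View pics/w6.png

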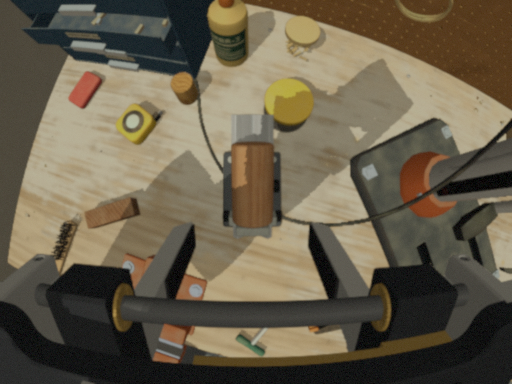

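Both views show the log lying along the V with its low end on the stop (side about (745,195)). From the wrist view it is central and the bystanders are where they were. Handing in.

```bash
python3 -c "
from station import *
print(finish_job())"
```

```text
the job is handed in; nothing more can be done
None
```

The blank now lies along the V against the end stop. I released it, backed the arm off and handed the job in at about 12 s of the 48 s allowed; no verdict came back.

- **Placing:** I gripped the blank across its diameter and lowered it into the V tilted 20°. It first landed on one flank; I read that from the sideways force and shifted to centre it. I then slid it down until it stopped, with about 11 N along the slope. The highest wrist force I read while it touched the stand was about 13 N, and I read it only at the end of each move.
- **Final views:** Both fixed cameras show the blank's end flush with the stop plate and the blank seated along the V. The wrist view shows it central, with the offcut, burl and tape where they had been. The gripper was about 145 mm clear, with no force beyond sensor noise.
- **What disagreed:** The blank seated about 5 mm higher than my camera fit of the cradle predicted, and the measured hand position wandered by a few millimetres.
- **Not measured:** I judged the final gap to the stop, the centring and the slope by eye from the pictures. I did not check directly that the stand's height and stop had not shifted.

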